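Blow-dry a washed boiling tube

TASK

Dry the washed boiling tube, the tallest of the three glass tubes that stand mouth down in the draining rack. First turn the lever of the dryer's air valve a quarter turn, from across the pipe to fully open in line with it; then draw the boiling tube straight up out of the rack, slant it in line with the blow nozzle, bring its mouth down over the nozzle so that the nozzle reaches some 3 to 5 cm into the tube without touching the glass, and finish with the robot still holding it there, still and gripped, not resting on the nozzle. Do not knock the glass hard against anything, and leave the two shorter tubes in the rack and all the other things where they are.

Things in the scene. Friction and masses are not known exactly. Their poses are not given: they have to be found in the camera images.
- tube_centre (a point): Centre of the boiling tube: tallest of three clear glass tubes in the rack, 150 mm long, 25 mm outside, 21 mm inside, one end round and closed, the other open; about 40 g. Starts mouth down on the rack's floor, closed end up 162 mm above the chest top. z axis: from mouth (75 mm along -z) to closed end. Best pinched 30 to 40 mm below its top, above its neighbours.
- boiling_tube: The same tube; origin at the centre of its open mouth, z axis from the mouth towards the closed end (up at the start).
- vial_a_centre (a point): Centre (half-way up) of a shorter flat-ended glass tube, 95 mm long, 25 mm diameter, standing mouth down in the rack; it stays there.
- vial_b_centre (a point): Centre of the other shorter glass tube, like the first; it stays in the rack too.
- rack: White draining rack, 70 x 196 x 74 mm, fixed; origin under its centre. Three 28 mm holes along its y axis at -56, 0, +56 mm in a top plate 62 to 68 mm high; floor at 12 mm. A tube stands 56 mm deep with 1.5 mm play all round: it must rise 60 mm straight up to come clear. Which tube stands in which hole changes.
- dryer: Glassware dryer: grey bench air pump, 100 x 116 mm, 76 mm high, with brass pipe, ball valve and nozzle on top, fixed. Origin under its centre; its front (nozzle side) faces -x of its frame. Pipe and valve lie along its x axis, 108 mm above the chest top.
- nozzle_tip (a point): Tip of the dryer's steel blow nozzle, 7 mm thick, its last 72 mm free and straight (then a 21 mm wide brass collar). z axis: blowing direction, out of the tip, 45 degrees up and towards the dryer's front. The tip is 177 mm above the chest top, 97 mm in front of the dryer's origin.
- valve_lever (a joint): Angle of the ball valve's lever, rad: 0 shut (lever across the pipe, pointing to the dryer's -y), 1.571 open at its stop (lever along the pipe, pointing to the dryer's rear, +x). Opens anticlockwise seen from above; starts at 0 to 0.3. Turns stiffly (0.12 N m, about 2 N at the grip) and stays where left.
- lever_grip (a point): Point on the lever's black sleeve, 66 mm from the hinge axis, at mid height, 143 mm above the chest top; it turns with the lever. Sleeve 14 mm wide, 10 mm high, 52 mm long, ending 86 mm from the axis; 60 mm of free space below it.
- lever_axis (a point): Point on the lever's vertical hinge axis, at the height of the grip; fixed on the dryer.
- goggles: Bystander: green-tinted safety goggles with a black strap, 128x163x76 mm, at the front left; origin under its middle. Leave alone.
- lamp: Bystander: glass spirit lamp, 73 mm wide, 72 mm high, at the back left; origin under its middle. Leave alone.
- scale: Bystander: pocket scale, 124x62x19 mm, at the front right; origin under its middle. Leave alone.
- tape: Bystander: roll of brown tape lying flat, 96 mm wide, 48 mm high, at the back; origin under its middle. Leave alone.
- stopper_big: Bystander: black rubber stopper, 26 mm, behind the rack; origin under its middle. Leave alone.
- stopper_small: Bystander: black rubber stopper, 22 mm, behind the rack; origin under its middle. Leave alone.
- syringe: Bystander: syringe lying flat, 124 mm long, at the front edge; origin under its middle. Leave alone.
- spatula: Bystander: thin steel spatula rod lying flat, 160 mm long, at the front edge; origin under its middle. Leave alone.
Not all that is in view belongs to the job. Leave any blue, brown or red look-alike of the boiling_tube alone.

How it is judged:
By the outcome, as a careful person would: the job done as asked, in the order asked, and still so for the second after the job is handed in, while the arm keeps its last pose, push and grip.
It also fails if it takes over 64 s, if anything falls off the work surface, if the arm or the gripper's body presses on something with over 40 N, if the wrist force passes 120 N, or if a joint passes its speed limit or range.

ROBOT

A 6-joint arm with a two-finger parallel gripper is mounted at the origin on a cart in front of the work surface, level with it; the furniture and walls round the work are solid. World frame = base frame: x ahead of the robot, y to its left, z up, the work surface at z = 0. Lengths are in m, angles in rad, forces in N, time in s.
With the tool pointing down it reaches from about 0.275 to 0.825 m from the base axis. Payload 4.9 kg.
Tool frame: the origin (TCP) lies midway between the tips of the shut fingers; the grasp point (between the pads) lies 19 mm behind it; z points along the fingers, x is the direction in which the jaws open and shut, and the axes are right-handed (so a half turn about z gives the same grasp; the last joint's range is limited). The gripper opens to 85 mm and grips with 20 to 120 N. Pads are 22 mm wide; open, the fingers measure 114 mm over their backs; the gripper's body (76 mm by 85 mm) begins 54 mm behind the grasp point. The pads swing forward as they close: fully open they stand 13 mm farther back than shut.
Start: joints at [-1.274, 0.326, -0.193, 1.052, 0, 1.437], TCP at [0.23, -0.5, 0.231] pointing down, gripper open.
Joint ranges: [-2.65, 2.65], [-0.97, 1.79], [-1.3, 1.35], [-1.93, 2.1], [-1.47, 1.37], [-3.14, 3.14]. Speed limits (rad/s): [2.57, 2.57, 3.14, 3.14, 3.14, 3.14].

INTERFACE

Orientations are given as a 3x3 rotation matrix whose columns are the frame's x, y, z axes.
In Python, from cell import r gives the robot as it stands. The module is installed in compiled form; this text tells all that it offers. Calls block until the motion is done:
- r.move_ptp(position, orientation): joint-space move of the TCP to a pose.
- r.servo_line(position, velocity=0.15, ori=None, force_limit=None): straight line of the TCP; ori=None keeps the orientation; velocity is the mean speed in m/s. With force_limit (N) it stops when the force on the tool has changed by that much, and returns True; else False.
- r.move_joints(angles): joint-space move.
- r.gripper_to(opening, force=None): finger opening in m; force is the grip in N (None keeps the last); returns when the fingers have stopped.
- r.hold(seconds).
- r.solve_ik(position, orientation): joint angles nearest the present ones, or None.
- r.get_image(name): name is "side" or "top"; returns a dict with "image" (480x640x3 uint8, blue, green, red), "z_map" (480x640 float32, m along the optical axis (not along the pixel's ray), 0 where there is no reading), "intrinsics" (3x3 intrinsics, pixels), "position" and "attitude" of the camera in the world. Camera axes: x right, y up, looking along -z (the intrinsics and any distortion apply to the point x, -y, -z); pixel columns grow to the right and rows downward; lengths in m; the calibration is good to about 2 mm. A picture is of the moment at which its call begins.
A pose or a line that the arm cannot do raises r.Unreachable and nothing moves.
- r.sign_off(): hands the job in, once; it reports no verdict.
Trained networks look in the newest picture that a camera, given by its name, has taken for a name from the list of things; names that differ only in an ending like _2 or _b are one class to them, and where a whole thing is asked for, a point or a joint stands for the part that bears it (a point fixed in the world has none). Each returns a list of dicts, best first, with "p" (0 to 1); they miss things now and then, are a little off and sometimes report something else, mostly with a low value. They report only what shows in the picture. A call takes as long as a camera call. They do not tell look-alikes from the thing itself.
- r.find_in(camera, query): "rect" ([left, top, right, bottom] in pixels, round what is visible of it).
- r.landmark_of(camera, query): "location" ([column, row] in pixels: a listed point, or the origin of a listed thing).
Readings, each from a call of its own:
- r.read_clock(): time.
- r.read_joints(): joint angles.
- r.read_dq(): joint speeds.
- r.read_joint_torque(): joint torques, N m.
- r.read_eef_pos(): TCP position.
- r.read_tool_rot(): TCP orientation.
- r.read_wrist_force(): force on the tool from outside, world axes, zero at the start.
- r.read_ft_torque(): the same for the moment, N m.
- r.read_opening(): finger opening in m.
Only numpy, scipy, OpenCV 4.12 (cv2) and the standard library are available. Lean on these libraries where they do the work, as an engineer would, in place of code of your own. Each camera call takes 0.05 s, during which the arm holds its last target. There are 200 camera calls.

## Working session

There is one attempt and no reset: what is moved stays moved. The work goes in short steps, each a Python script; the robot and the scene stay as the last script left them, time stands still between calls to the robot, and variables do not carry over. Pictures are saved under pics/ and viewed, about 8 in all and at most 12, crops included, and the job is handed in when it is done.

```bash
mkdir -p pics; cat > h.py <<'E'
import numpy as np, cv2
from cell import r
def cam(n):
    d=r.get_image(n); return d
def rot(d):
    a=np.array(d["attitude"],float)
    return a
def ray(d,px):
    K=np.array(d["intrinsics"]);R=rot(d)
    v=np.array([(px[0]-K[0,2])/K[0,0],-(px[1]-K[1,2])/K[1,1],-1.])
    return np.array(d["position"]),R@v
def atz(d,px,z):
    p,v=ray(d,px); return p+v*(z-p[2])/v[2]
def pt(d,px):
    c,rw=int(round(px[0])),int(round(px[1])); w=d["z_map"][max(rw-2,0):rw+3,max(c-2,0):c+3]; w=w[w>0]
    p,v=ray(d,px); return p+v*(np.median(w) if len(w) else np.nan)
def tri(d1,p1,d2,p2):
    a,u=ray(d1,p1);b,v=ray(d2,p2)
    s=np.linalg.lstsq(np.stack([u,-v],1),b-a,rcond=None)[0]
    x,y=a+u*s[0],b+v*s[1]; return (x+y)/2,np.linalg.norm(x-y)
def proj(d,P):
    R=rot(d);K=np.array(d["intrinsics"]);q=R.T@(np.array(P)-np.array(d["position"]))
    return np.array([K[0,0]*q[0]/-q[2]+K[0,2],K[1,1]*-q[1]/-q[2]+K[1,2]])
E
cat > a.py <<'E'
from h import *
np.set_printoptions(precision=3,suppress=True)
D={n:cam(n) for n in("side","top")}
for n,d in D.items():
    cv2.imwrite(f"pics/{n}0.png",d["image"]); print(n,d["position"],d["attitude"],d["intrinsics"],[k for k in d])
for q in["tube_centre","boiling_tube","vial_a_centre","rack","dryer","nozzle_tip","lever_grip","lever_axis"]:
    L={}
    for n,d in D.items():
        L[n]=r.landmark_of(n,q)[:4]
        for l in L[n]: print(q,n,np.array(l["location"]),round(l["p"],2),pt(d,l["location"]))
    if L["side"] and L["top"]: print("   TRI",*tri(D["side"],L["side"][0]["location"],D["top"],L["top"][0]["location"]))
E
python3 a.py
```

```text
side [0.039 0.987 0.596] [[-0.904  0.186 -0.386]
 [-0.428 -0.358  0.83 ]
 [ 0.016  0.915  0.403]] [[508.933   0.    322.078]
 [  0.    508.933 239.858]
 [  0.      0.      1.   ]] ['image', 'z_map', 'intrinsics', 'position', 'attitude']
top [ 0.442 -0.006  1.124] [[-0.027  0.999 -0.044]
 [-1.    -0.027  0.006]
 [ 0.004  0.044  0.999]] [[442.981   0.    313.348]
 [  0.    442.981 232.122]
 [  0.      0.      1.   ]] ['image', 'z_map', 'intrinsics', 'position', 'attitude']
tube_centre side [321.1 263.8] 0.7 [0.476 0.05  0.081]
tube_centre side [270.3 281.7] 0.68 [0.525 0.192 0.092]
tube_centre side [309.4 293.5] 0.63 [0.444 0.174 0.076]
tube_centre side [297.5 312. ] 0.56 [0.431 0.25  0.077]
tube_centre top [204.5 255.1] 0.73 [0.441 0.231 0.139]
tube_centre top [239.  252.3] 0.45 [0.445 0.154 0.142]
tube_centre top [291.8 240.1] 0.44 [0.469 0.037 0.139]
tube_centre top [158.5 184. ] 0.24 [0.618 0.364 0.044]
   TRI [0.422 0.215 0.17 ] 0.04166321735091976
boiling_tube side [311.1 321.5] 0.92 [0.44  0.172 0.008]
boiling_tube side [269.6 313.9] 0.88 [0.527 0.195 0.015]
boiling_tube side [2
[... 1009 characters left out ...]
 [285.2 271.5] 0.55 [0.52  0.137 0.091]
nozzle_tip top [378.7 173.5] 0.8 [ 0.608 -0.157  0.17 ]
   TRI [ 0.607 -0.153  0.186] 0.004486658102477653
lever_grip side [354.7 198.8] 0.47 [ 0.514 -0.242  0.141]
lever_grip side [399.2 234.9] 0.47 [ 0.412 -0.35   0.013]
lever_grip top [413.9 213.8] 0.48 [ 0.525 -0.252  0.076]
lever_grip top [230.1 211.1] 0.42 [0.539 0.177 0.117]
   TRI [ 0.517 -0.238  0.142] 0.0071132422601161175
lever_axis side [335.9 194.9] 0.87 [ 0.577 -0.256  0.138]
lever_axis side [248.9 303.7] 0.54 [0.538 0.255 0.069]
lever_axis top [422.  187.1] 0.83 [ 0.58  -0.258  0.137]
lever_axis top [236.8 171.8] 0.4 [0.65  0.178 0.003]
   TRI [ 0.579 -0.259  0.137] 0.0021750929743859066
```

View pics/side0.png

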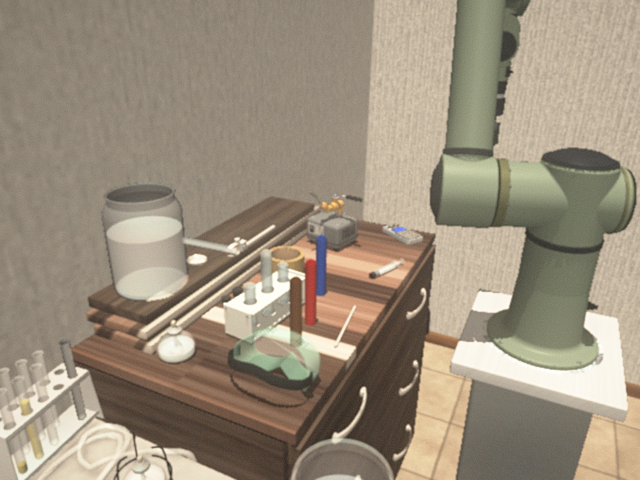

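View pics/top0.png

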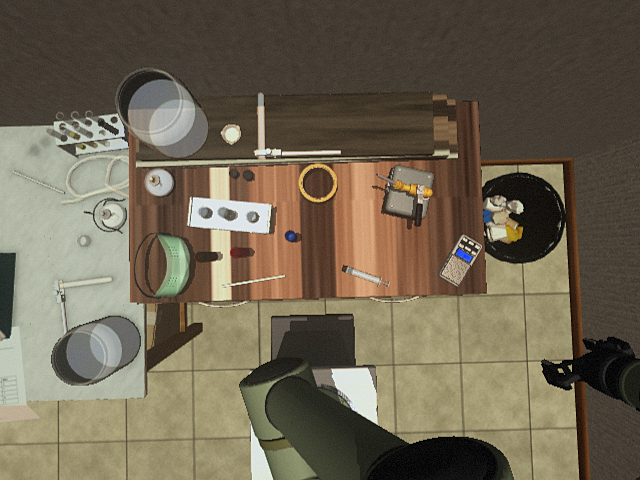

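The clear tubes in the rack are at side (250,293), (266,270) and (283,270). The middle one is the tallest, at top (228,214). The look-alikes outside the rack are blue (321,265), red (310,293) and brown (297,312). I choose the middle clear tube and will check it in a close crop.

```bash
cat > b.py <<'E'
from h import *
import sys
def tiles(name,boxes,D):
    T=[]
    for n,(x,y,w) in boxes:
        c=D[n]["image"][y:y+w*3//4,x:x+w]; T.append(cv2.resize(c,(400,300),interpolation=cv2.INTER_CUBIC))
    rows=[np.hstack(T[i:i+2]) for i in range(0,len(T),2)]
    cv2.imwrite(name,np.vstack(rows))
if __name__=="__main__":
    np.set_printoptions(precision=3,suppress=True)
    D={n:cam(n) for n in("side","top")}
    tiles("pics/c1.png",[("side",(290,180,80)),("top",(365,155,80)),("side",(215,235,100)),("top",(180,180,100))],D)
    # rack top plate corner extraction & dryer body from z_map
    for n,z0,z1,bx in[("top",.060,.072,(170,180,290,250)),("top",.070,.085,(370,150,450,235))]:
        d=D[n];v,u=np.mgrid[bx[1]:bx[3],bx[0]:bx[2]];z=d["z_map"][bx[1]:bx[3],bx[0]:bx[2]]
        K=d["intrinsics"];P=np.stack([(u-K[0][2])/K[0][0]*z,-(v-K[1][2])/K[1][1]*z,-z],-1)@np.array(d["attitude"]).T+np.array(d["position"])
        Q=P[(P[...,2]>z0)&(P[...,2]<z1)]; 
        print(len(Q),cv2.minAreaRect(Q[:,:2].astype(np.float32)*1000),np.median(Q[:,2]))
        H=P[(P[...,2]>.095)&(P[...,2]<.19)]; print(len(H)); 
        if bx[0]==170: print(H[::3])
E
python3 b.py
```

```text
1984 ((509.5543518066406, 209.27386474609375), (238.69998168945312, 126.969482421875), 84.3648910522461) 0.06770526515982034
409
[[0.551 0.247 0.109]
 [0.551 0.24  0.108]
 [0.545 0.189 0.156]
 [0.545 0.183 0.153]
 [0.549 0.245 0.108]
 [0.549 0.238 0.108]
 [0.543 0.194 0.155]
 [0.543 0.186 0.16 ]
 [0.543 0.18  0.159]
 [0.547 0.25  0.105]
 [0.547 0.243 0.108]
 [0.547 0.236 0.105]
 [0.541 0.196 0.157]
 [0.54  0.188 0.161]
 [0.54  0.181 0.162]
 [0.541 0.177 0.153]
 [0.545 0.25  0.107]
 [0.545 0.243 0.108]
 [0.545 0.236 0.107]
 [0.545 0.231 0.099]
 [0.538 0.191 0.159]
 [0.538 0.184 0.163]
 [0.538 0.178 0.157]
 [0.541 0.177 0.129]
 [0.543 0.251 0.103]
 [0.542 0.243 0.108]
 [0.542 0.236 0.106]
 [0.543 0.231 0.098]
 [0.536 0.193 0.159]
 [0.536 0.186 0.163]
 [0.536 0.179 0.162]
 [0.537 0.176 0.147]
 [0.541 0.177 0.104]
 [0.54  0.131 0.105]
 [0.54  0.25  0.107]
 [0.54  0.243 0.107]
 [0.54  0.236 0.108]
 [0.54  0.231 0.1  ]
 [0.534 0.193 0.158]
 [0.533 0.186 0.163]
 [0.534 0.18  0.157]
 [0.535 0.176 0.146]
 [0.538 0.176 0.11 ]
 [0.537 0.133 0.103]
 [0.537 0.126 0.106]
 [0.538 0.25  0.107]
 [0.5
[... 1337 characters left out ...]
]
 [0.519 0.138 0.107]
 [0.519 0.131 0.104]
 [0.518 0.124 0.106]
 [0.516 0.133 0.106]
 [0.517 0.127 0.098]
 [0.489 0.042 0.145]
 [0.487 0.044 0.149]
 [0.485 0.049 0.146]
 [0.484 0.042 0.15 ]
 [0.482 0.047 0.147]
 [0.481 0.051 0.144]
 [0.48  0.044 0.146]
 [0.478 0.049 0.149]
 [0.478 0.042 0.148]
 [0.476 0.047 0.147]
 [0.474 0.051 0.145]
 [0.473 0.044 0.153]
 [0.472 0.047 0.144]
 [0.469 0.047 0.139]
 [0.467 0.043 0.136]
 [0.455 0.162 0.148]
 [0.455 0.156 0.141]
 [0.455 0.157 0.095]
 [0.453 0.166 0.147]
 [0.452 0.16  0.147]
 [0.452 0.155 0.138]
 [0.453 0.154 0.098]]
1644 ((597.0116577148438, -226.24691772460938), (152.46749877929688, 162.2520294189453), 88.83517456054688) 0.0758315358527023
621
```

View pics/c1.png

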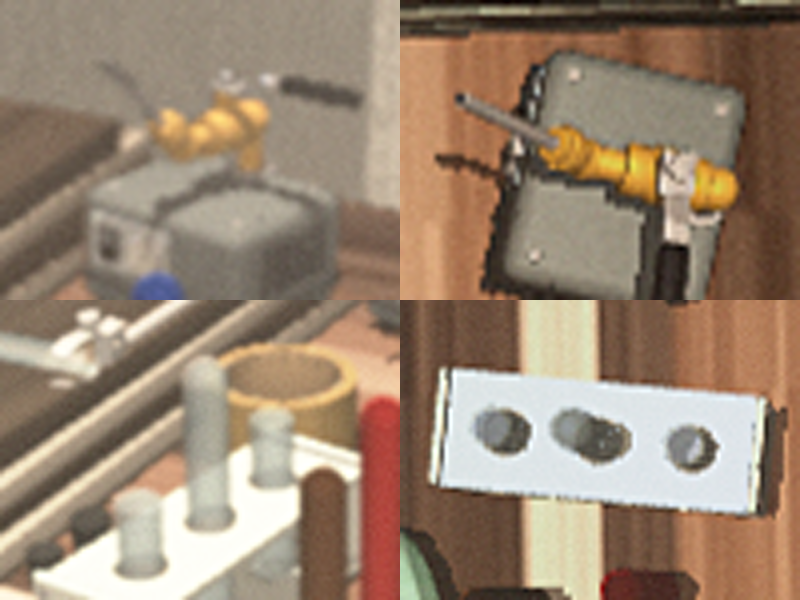

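The crop confirms it: the clear, round-topped tallest tube is in the middle hole at about (0.533, 0.187). The nozzle points front and up, at top px (377,175). The lever sleeve is around top px (419,213), roughly across the pipe. Next I'll get the dryer yaw and lever angle, then check IK.

```bash
cat > c.py <<'E'
from h import *
np.set_printoptions(precision=3,suppress=True)
d=cam("top")
print("tip",atz(d,(378.7,173.5),.177),"axis",atz(d,(422,187.1),.143))
def cloud(d,bx):
    v,u=np.mgrid[bx[1]:bx[3],bx[0]:bx[2]];z=d["z_map"][bx[1]:bx[3],bx[0]:bx[2]]
    K=d["intrinsics"];P=np.stack([(u-K[0][2])/K[0][0]*z,-(v-K[1][2])/K[1][1]*z,-z],-1)@np.array(d["attitude"]).T+np.array(d["position"])
    return P[z>0],np.stack([u,v],-1)[z>0]
P,U=cloud(d,(365,150,450,240))
body=(P[:,2]>.070)&(P[:,2]<.08); m=np.zeros((480,640),np.uint8); m[U[body][:,1],U[body][:,0]]=1
n,l,s,c=cv2.connectedComponentsWithStats(m); k=1+np.argmax(s[1:,4]); Q=P[l[U[:,1],U[:,0]]==k][:,:2]
print("body",cv2.minAreaRect((Q*1000).astype(np.float32)))
L=P[(P[:,2]>.136)&(P[:,2]<.156)&(P[:,0]<.56)]; a=L[:,:2].mean(0); w=np.linalg.svd(L[:,:2]-a)[2][0]
print("lever",len(L),L.min(0),L.max(0),a,w)
N=P[(P[:,2]>.14)&(P[:,2]<.19)&(P[:,1]>-.225)]; a=N.mean(0); w=np.linalg.svd(N-a)[2][0]; print("noz",len(N),N[np.argmax(N[:,2])],a,w)
N=P[(P[:,2]>.108)&(P[:,2]<.128)]; a=N[:,:2].mean(0); print("pipe",len(N),a,np.linalg.svd(N[:,:2]-a)[2][0])
print("tool",r.read_tool_rot())
E
python3 c.py
```

```text
tip [ 0.606 -0.156  0.177] axis [ 0.579 -0.257  0.143]
body ((558.5631103515625, -226.36563110351562), (73.92436981201172, 65.19144439697266), 75.62491607666016)
lever 187 [ 0.492 -0.257  0.138] [ 0.56  -0.236  0.152] [ 0.525 -0.247] [-0.988  0.155]
noz 58 [ 0.602 -0.154  0.181] [ 0.599 -0.169  0.162] [-0.184 -0.704 -0.686]
pipe 251 [ 0.578 -0.243] [-0.244 -0.97 ]
tool [[ 0.418 -0.909 -0.   ]
 [-0.909 -0.418  0.   ]
 [-0.     0.    -1.   ]]
```

```bash
cat >> h.py <<'E'
np.set_printoptions(precision=3,suppress=True)
AX=np.array([.579,-.257]); f=np.array([.247,.969,0]); n=(f+[0,0,1])/2**.5; TIP=np.array([.605,-.155,.177]); TUBE=np.array([.533,.187])
TH0=np.arctan2(.17,-.985)   # lever direction now
THO=np.arctan2(-.969,-.247)+2*np.pi
def ori(x,z):
    x=np.array(x,float);z=np.array(z,float)/np.linalg.norm(z); x-=z*(x@z); x/=np.linalg.norm(x); return np.stack([x,np.cross(z,x),z],1)
DN=[0,0,-1]
def lev(a,s,z,rad=.064):
    u=np.array([np.cos(a),np.sin(a)]); return [*(AX+rad*u),z], ori([-s*u[1],s*u[0],0],DN)
jx=np.array([.969,-.247,0])
def fin(s,t,back=.019): # t: insertion depth, grasp 115mm above mouth
    return TIP+n*(.115-t)-n*back, ori(s*jx,-n)
E
python3 - <<'E'
from h import *
for s in(1,-1):
    for a in(TH0,(TH0+THO)/2,THO+.1): print("lev",s,r.solve_ik(*lev(a,s,.122)))
    for z in(.108,.2): print("pick",s,r.solve_ik([*TUBE,z],ori([s*.99,-s*.125,0],DN)))
    for t in(-.03,.04): print("fin",s,r.solve_ik(*fin(s,t)))
    # alternative: tool tilted relative to tube
    for b in(.3,.6):
        R=cv2.Rodrigues(jx*-b)[0]; p,o=fin(s,.04); g=p-n*-.019; o2=R@o; print("alt",b,s,o2[:,2],r.solve_ik(g+.019*o2[:,2],o2))
E
```

```text
lev 1 [-0.574  0.459 -0.29   0.822  0.     2.738]
lev 1 [-0.63   0.508 -0.207  0.856  0.     1.937]
lev 1 [-0.625  0.598 -0.048  0.925  0.     1.095]
pick 1 [ 0.207  0.463 -0.324  0.783  0.     1.903]
pick 1 [ 0.207  0.376 -0.203  0.992  0.     1.903]
fin 1 [ 0.096  0.713  0.292  1.476 -0.728  2.042]
fin 1 [ 0.027  0.69   0.126  1.273 -0.748  1.952]
alt 0.3 1 [-0.218 -0.857 -0.467] [ 0.097  0.863  0.241  1.522 -0.982  2.23 ]
alt 0.6 1 [-0.243 -0.952 -0.184] [ 0.135  1.101  0.408  1.985 -1.146  2.714]
lev -1 [-0.574  0.459 -0.29   0.822  0.    -0.403]
lev -1 [-0.63   0.508 -0.207  0.856  0.    -1.205]
lev -1 [-0.625  0.598 -0.048  0.925  0.    -2.046]
pick -1 [ 0.207  0.463 -0.324  0.783  0.    -1.238]
pick -1 [ 0.207  0.376 -0.203  0.992  0.    -1.238]
fin -1 [ 0.096  0.713  0.292  1.476 -0.728 -1.1  ]
fin -1 [ 0.027  0.69   0.126  1.273 -0.748 -1.19 ]
alt 0.3 -1 [-0.218 -0.857 -0.467] [ 0.097  0.863  0.241  1.522 -0.982 -0.912]
alt 0.6 -1 [-0.243 -0.952 -0.184] [ 0.135  1.101  0.408  1.985 -1.146 -0.428]
```

```bash
python3 - <<'E'
from h import *
print(r.read_clock())
r.gripper_to(.036)
r.move_ptp(*lev(TH0,1,.20)); print(r.read_eef_pos(),r.read_clock())
p,o=lev(TH0,1,.122)
print("hit",r.servo_line(p,.1,o,force_limit=6),r.read_eef_pos())
r.gripper_to(.02,20); print(r.read_opening(),r.read_wrist_force(),r.read_clock())
for a in np.linspace(TH0,THO,7)[1:]:
    p,o=lev(a,1,.122); h=r.servo_line(p,.12,o,force_limit=25); print(h,r.read_wrist_force())
    if h: break
for a in THO+np.array([.03,.06,.09,.12]):
    p,o=lev(a,1,.122); h=r.servo_line(p,.05,o,force_limit=8); print("end",a-THO,h,r.read_wrist_force())
    if h: break
print(r.read_clock(),r.read_eef_pos())
d=cam("side");cv2.imwrite("pics/s2.png",cv2.resize(d["image"][150:270,270:430],(800,600)))
E
```

```text
1.05
[ 0.516 -0.247  0.2  ] 3.0083
hit False [ 0.516 -0.246  0.123]
0.020265658591685477 [-0.131  0.755 -0.811] 4.2417
False [ 0.148 -0.205  0.54 ]
False [ 0.568 -0.428 -0.357]
False [-0.566 -0.037  0.459]
False [-0.594 -0.639  0.226]
False [-0.042  0.126 -0.078]
False [ 0.259 -0.135 -0.516]
end 0.03000000000000025 False [-0.299  0.778 -0.659]
end 0.05999999999999961 False [-6.37   3.502  3.933]
end 0.08999999999999986 False [-11.118   3.959   6.416]
end 0.1200000000000001 False [-16.811   5.621  10.781]
7.6417 [ 0.565 -0.318  0.121]
```

```bash
python3 - <<'E'
from h import *
from b import tiles
from c import cloud
p,o=lev(THO,1,.122); r.servo_line(p,.1,o)
r.gripper_to(.036); p,o=lev(THO,1,.24); r.servo_line(p,.2)
r.move_ptp([.5,-.05,.28],ori([.99,-.125,0],DN))
D={n:cam(n) for n in("side","top")}
P,U=cloud(D["top"],(365,150,470,240))
L=P[(P[:,2]>.136)&(P[:,2]<.156)&(P[:,1]<-.28)]; a=L[:,:2].mean(0)
print("lever",len(L),a,np.linalg.svd(L[:,:2]-a)[2][0],(a-AX)/np.linalg.norm(a-AX),r.read_clock())
tiles("pics/c2.png",[("side",(290,180,80)),("top",(365,155,100))],D)
E
```

```text
tip [ 0.606 -0.156  0.177] axis [ 0.579 -0.257  0.143]
body ((554.9517211914062, -238.29226684570312), (98.43283081054688, 64.39779663085938), 74.4568099975586)
lever 34 [ 0.54  -0.313  0.137] [ 0.56  -0.297  0.156] [ 0.552 -0.307] [-0.951 -0.309]
noz 57 [ 0.605 -0.154  0.18 ] [ 0.599 -0.168  0.163] [-0.18  -0.703 -0.688]
pipe 249 [ 0.578 -0.24 ] [-0.282 -0.959]
tool [[ 0.991 -0.132 -0.012]
 [-0.132 -0.991  0.003]
 [-0.012 -0.002 -1.   ]]
lever 167 [ 0.562 -0.309] [-0.263 -0.965] [-0.312 -0.95 ] 10.2333
```

View pics/c2.png

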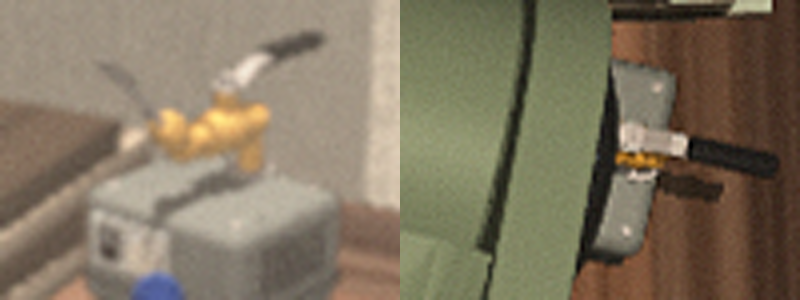

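The lever now points along (-0.263,-0.965), in line with the pipe (-0.247,-0.969) to within 1°, so the valve is open. The side crop shows it pointing to the rear. Next is the tube.

```bash
sed -i 's/TIP=np.array(\[.605/TIP=np.array([.603/; s/TUBE=np.array(\[.533,.187\])/TUBE=np.array([.533,.187])/' h.py; python3 - <<'E'
from h import *
o=ori([.99,-.125,0],DN)
r.gripper_to(.06)
r.move_ptp([*TUBE,.25],o); 
print("hit",r.servo_line([*TUBE,.109],.15,o,force_limit=5),r.read_eef_pos(),r.read_clock())
f0=r.read_wrist_force(); r.gripper_to(.018,30); print(r.read_opening(),r.read_wrist_force()-f0,r.read_clock())
print(r.servo_line([*TUBE,.13],.05,o,force_limit=10),r.read_wrist_force())
print(r.servo_line([*TUBE,.25],.12,o,force_limit=10),r.read_wrist_force(),r.read_opening(),r.read_clock())
D={n:cam(n) for n in("side","top")}
from b import tiles
tiles("pics/c3.png",[("side",(200,170,140)),("top",(160,160,140))],D)
E
```

```text
hit False [0.534 0.187 0.11 ] 12.6333
0.024165081150590656 [2.104 0.317 0.659] 13.0417
False [3.586 0.568 1.742]
False [ 0.189 -0.579 -0.757] 0.024258664623877747 14.7583
```

View pics/c3.png

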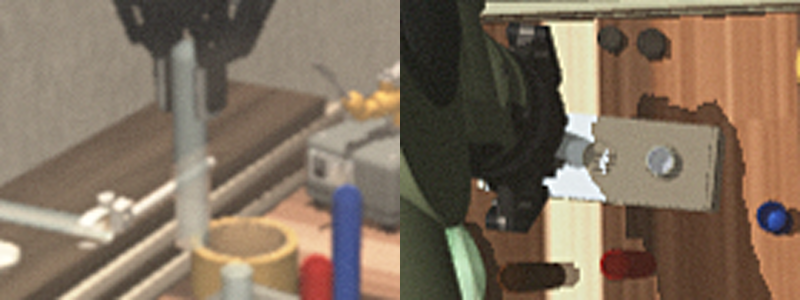

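The tube is out and gripped at 24 mm, and hangs straight at side crop (190,140). Both vials are still in the rack. Now I'll go to the slanted pre-insertion pose.

```bash
cat >> h.py <<'E'
def fin2(t,off=np.zeros(3)): return TIP+off+n*(.0975-t), ori(jx,-n)
E
cat > look.py <<'E'
from h import *
def look(name,boxes=(("side",(255,130,120)),("top",(330,130,120)))):
    T=[];D={k:cam(k) for k in("side","top")}
    p,R=np.array(r.read_eef_pos()),np.array(r.read_tool_rot())
    for k,(x,y,w) in boxes:
        d=D[k];sc=800/w/2*2/2
        im=cv2.resize(d["image"][y:y+w*3//2//2*2//1,x:x+w][:int(w*1.2)],None,fx=400/w,fy=400/w,interpolation=cv2.INTER_CUBIC)
        q=lambda P:tuple(int(v) for v in ((proj(d,P)-[x,y]+.5)*400/w))
        cv2.line(im,q(TIP-.07*n),q(TIP),(0,0,255),1)
        cv2.line(im,q(p+R[:,2]*.0975),q(p-R[:,2]*.05),(0,255,0),1)
        T.append(im)
    h=min(t.shape[0] for t in T); cv2.imwrite(name,np.hstack([t[:h] for t in T])); return D
E
python3 - <<'E'
from look import *
r.servo_line([.54,.08,.33],.2)
p,o=fin2(-.06); r.servo_line(p,.12,o); r.hold(.3)
print(p,r.read_eef_pos(),r.read_tool_rot()[:,2],-n,r.read_opening(),r.read_clock())
D=look("pics/l1.png")
for k in D:
    for q in("nozzle_tip","boiling_tube"):
        for l in r.landmark_of(k,q)[:2]: print(k,q,np.array(l["location"]),l["p"],"pred",proj(D[k],TIP if q[0]=="n" else r.read_eef_pos()+np.array(r.read_tool_rot())[:,2]*.0975))
E
```

```text
[ 0.631 -0.047  0.288] [ 0.63  -0.047  0.289] [-0.174 -0.685 -0.707] [-0.175 -0.685 -0.707] 0.024553583078281087 17.4667
side nozzle_tip [308.2 187.9] 0.88 pred [311.503 190.139]
side boiling_tube [310.5 322.1] 0.95 pred [300.71  177.967]
side boiling_tube [297.8 344.4] 0.81 pred [300.71  177.967]
top nozzle_tip [378.4 174. ] 0.94 pred [378.415 175.022]
top nozzle_tip [337.7 157.9] 0.39 pred [378.415 175.022]
top boiling_tube [360.6 165.5] 0.57 pred [361.419 166.942]
top boiling_tube [293.2 232.9] 0.53 pred [361.419 166.942]
```

View pics/l1.png

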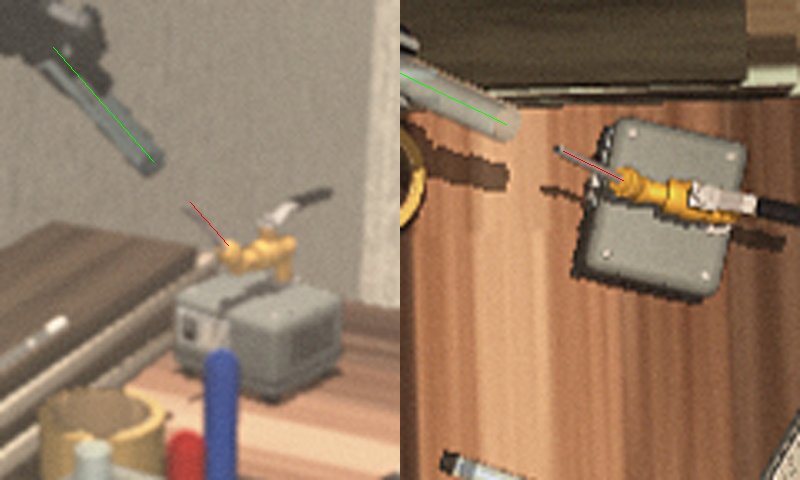

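Both overlays match within a few crop px: tube mouth at side crop (148,165), nozzle tip at (187,207). The offsets of tube and nozzle go the same way, so the alignment is good to about 2–3 mm. I'll move to just before the tip and take one tighter look.

```bash
python3 - <<'E'
from look import *
p,o=fin2(-.012); print(r.servo_line(p,.06,o,force_limit=5)); r.hold(.2)
D=look("pics/l2.png",(("side",(275,150,55)),("top",(345,150,55)))); print(r.read_clock())
for k in D:
    for l in r.landmark_of(k,"nozzle_tip")[:2]: print(k,l,proj(D[k],TIP))
E
```

```text
False
19.0167
side {'location': [309.9, 188.5], 'p': 0.82} [311.503 190.139]
top {'location': [375.7, 177.8], 'p': 0.78} [378.415 175.022]
top {'location': [458.9, 261.3], 'p': 0.26} [378.415 175.022]
```

View pics/l2.png

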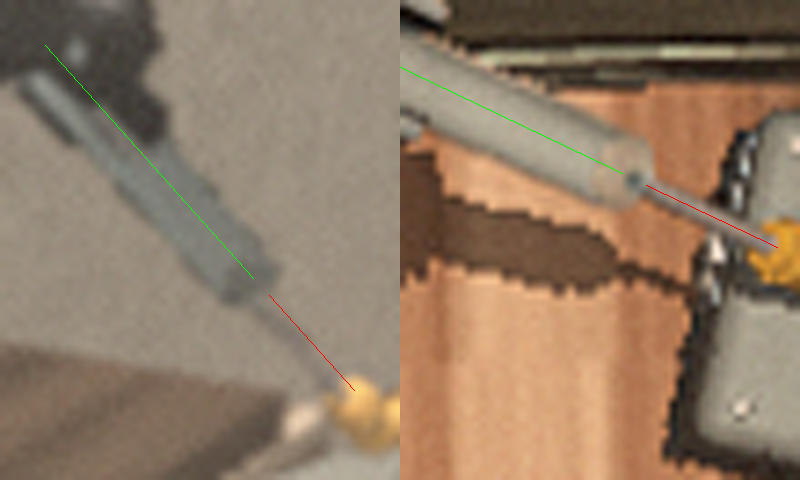

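The top view is well centred: nozzle tip at about (632,180), in the middle of the mouth. In the side view the nozzle sits about 2.5 mm lower-left of the tube axis. The tip is also some 6–8 mm nearer the mouth than I predicted. I'll shift down 3.5 mm and insert under force watch, judging depth by the free nozzle left (72 mm minus depth).

```bash
python3 - <<'E'
from look import *
off=np.array([0,0,-.0035])
p,o=fin2(-.012,off); r.servo_line(p,.03,o)
r.hold(.2); f0=np.array(r.read_wrist_force())
for t in(.012,.03):
    p,o=fin2(t,off); h=r.servo_line(p,.04,o,force_limit=3); r.hold(.2); print(t,h,r.read_wrist_force()-f0,r.read_eef_pos()-p)
    if h: break
D=look("pics/l3.png",(("side",(275,150,55)),("top",(345,150,55)))); print(r.read_clock(),r.read_opening())
E
```

```text
0.012 False [-0.803  1.309 -0.194] [0. 0. 0.]
0.03 False [-1.133  0.296  0.132] [0. 0. 0.]
21.4333 0.02445508340005526
```

View pics/l3.png

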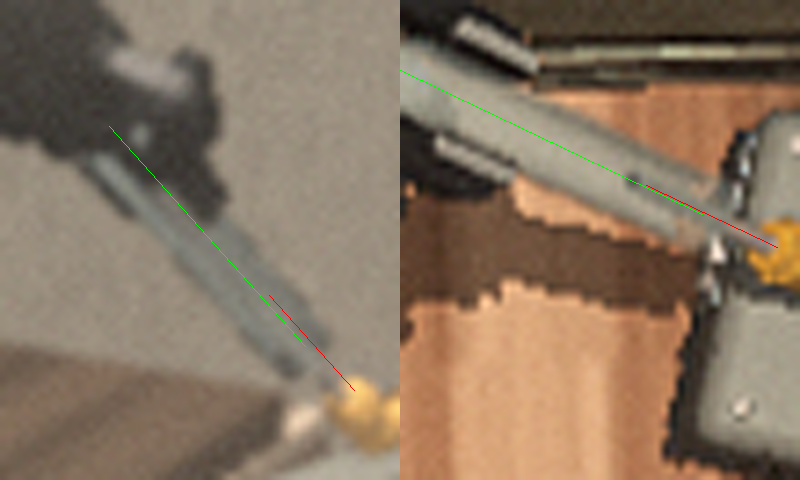

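In the top view the tip shows through the glass at (632,180), mid-bore, with the mouth centre at about (708,212). That puts it about 35 mm deep and centred. In the side view the offset is about 0.5 mm. I'll go 5 mm deeper and take a final check.

```bash
python3 - <<'E'
from look import *
off=np.array([0,0,-.0035]); f0=np.array(r.read_wrist_force())
p,o=fin2(.035,off); print(r.servo_line(p,.03,o,force_limit=3)); r.hold(.5); print(r.read_wrist_force()-f0,r.read_wrist_force(),r.read_eef_pos()-p,np.abs(r.read_dq()).max())
D=look("pics/l4.png",(("side",(285,160,45)),("top",(355,155,45)))); print(r.read_clock(),r.read_opening())
im=cv2.imread("pics/l4.png"); cv2.imwrite("pics/l4.png",cv2.convertScaleAbs(im,alpha=1.3))
E
```

```text
False
[ 0.213 -0.762  0.119] [ 0.445 -0.588 -1.048] [0. 0. 0.] 0.0015111928216713013
22.35 0.02415924396654447
```

View pics/l4.png

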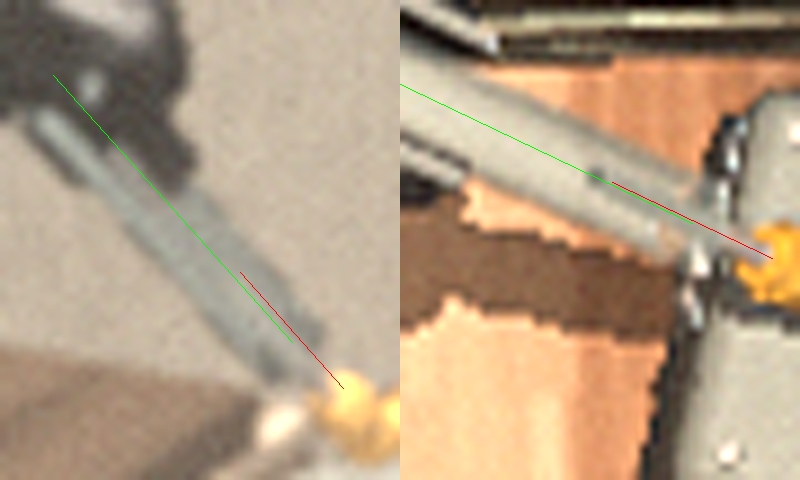

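```bash
python3 -c "
from cell import r
r.hold(.3); print(r.read_clock(), r.read_wrist_force(), r.read_opening()); r.sign_off()"
```

```text
22.65 [ 0.20576768  1.56378099 -0.36018352] 0.02427977243433103
the job is handed in; nothing more can be done
```

I turned the valve lever to its stop first. Then I drew the boiling tube straight up out of the middle hole, slanted it 45° and brought it over the nozzle. The job is handed in at 22.65 s with the robot still holding the tube there.

- **Valve:** the lever lies within about 1° of the pipe line, measured from the top camera's depth. During the end push the wrist force rose to about 20 N, which showed the lever was at its stop. The 8 N stop I had set did not trigger, because the force built up over several small moves.
- **Depth:** the nozzle is about 37 mm inside the tube by the last top picture. My other estimates ran from about 36 to 44 mm. The nozzle tip stood 6 to 8 mm nearer the mouth than I had computed, so I set the depth from the pictures.
- **Clearance:** the nozzle is centred in the tube to about 1 mm in both views. In the side view it first looked about 2.5 mm off, so I shifted the tube 3.5 mm down before inserting it.
- **Grip:** the wrist force changed by no more than about 1.5 N (noise level) during insertion. The fingers hold at 24 mm and the arm is still.
- **Other things:** both short tubes were in the rack after the lift. I made no separate final check of the bystanders, but no unexpected contact force showed at any step.

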